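# Fit the flanged sleeve on the turntable spindle under its sprung catch

### The job

Fit the brass flanged sleeve on the upright spindle of the model turntable base. First drive the orange wedge in between the fixed cheek and the red sprung catch, from whichever side is free, so that it holds the catch open by itself; then slide the sleeve down the spindle until its flange sits on the shoulder, keeping hold of it until it is down. Finally pull the wedge out so that the catch springs fully back over the flange, lay the wedge on the bench clear of the base, and leave the jars and bottles as they stand.

Things in the scene. Friction and masses are not known exactly. Their poses are not given: they have to be found in the camera images.
- unit: Turntable base, fixed to the bench. Grey deck, x = -45 to 160, y = -38 to 38 mm, top 10 mm up; origin on the spindle axis at bench level, z up. Steel spindle 26 mm in diameter on the origin. Aluminium cheek block at x = 68 to 80, y = -15 to 15 mm, 40 mm high; spring barrel at x = 125 to 159, y = -10 to 10 mm, 35 mm high. The catch slides along base +x between them.
- seat (a point): Centre of the top of the shoulder round the spindle's foot (48 mm across), on the spindle axis, 16 mm above the bench, where the flange must rest; axes as the base.
- spindle_top (a point): Centre of the spindle's top, 82 mm above the bench; its edge has a 5 mm chamfer.
- slot (a point): Middle of the cheek's flat outer face (base x = 80 mm, y = 0), at deck height. The wedge lies on the deck, length along base y, nose first from the +y or -y side (the blue bottle blocks one), between this face and the catch's ear. Gap 6 mm at rest, 20 mm with the wedge in: its parallel part must fill y = -10 to 10 mm, its middle plane 10 to 11 mm from this point along base x.
- catch (a joint): Slide of the red sprung catch along base +x: 0 m at rest (closed), 0.021 m at most. A spring shuts it when let go (3 N at rest, 5 N at 0.014 m). At rest its nose bars the flange's way; the wedge fully in opens it to 0.014 m, which clears the flange by 6 mm.
- catch_nose (a point): Tip of the catch's nose, 30 mm above the bench, 24 mm from the spindle axis at rest; nose underside 26.5 mm above the bench. On the catch's far part an ear, 40 mm high, faces the cheek: flat at base x = 86 mm (plus the joint value) for y = -8 to 8 mm, flaring away from the cheek by 11 mm towards y = -26 and +26 mm, so that it leads the nose of the wedge in.
- sleeve_c (a point): Centre, half-way up (30 mm), of the loose brass sleeve: tube 40 mm outside, 60 mm tall, bore 28.5 mm right through, with a flange 64 mm across and 8 mm thick at the bottom; about 160 g. It stands on the bench flange down, a jar on either side. Take it by the tube.
- wedge_c (a point): Centre, half-way up (18 mm), of the loose orange wedge: 110 mm long (x), 20 mm wide (y), 36 mm high, about 60 g. Rounded nose 8 mm thick at x = +55 mm, widening evenly to 20 mm at x = +25 mm, then parallel to the blunt tail at x = -55 mm; the tail end with dark ribs is the handle. It stands on the bench, z up.
- jar_bronze_c (a point): Bronze-brown paint jar, 48 mm across, 66 mm tall, centre half-way up; stands beside the sleeve, about 64 mm between centres. Not to be disturbed.
- jar_white_c (a point): White-lidded paint jar, 49 mm across, 52 mm tall, centre half-way up; stands on the opposite side of the sleeve from the bronze jar. Not to be disturbed.
- paint_slate_c (a point): Blue paint bottle with black nozzle, 38 mm across, 109 mm tall, centre half-way up; stands on one side of the catch. Not to be disturbed.
- flock_jar_c (a point): Flock jar, glass with dark lid, 44 mm across, 105 mm tall, centre half-way up; stands alone, on the other side of the bench from the sleeve. Not to be disturbed.
- sleeve: The sleeve itself (see its centre); origin at the middle of its underside, z along its axis.
- wedge: The wedge itself (see its centre); origin at the middle of its underside, axes as its centre.

How it is judged:
By the outcome, as a careful person would: the job done as asked, in the order asked, and still so for the second after the job is handed in, with the robot touching nothing.
It also fails if it takes over 72 s, if anything falls off the work surface, if the arm or the gripper's body presses on something with over 40 N, if the wrist force passes 120 N, or if a joint passes its speed limit or range.

### The arm

A 6-joint arm with a two-finger parallel gripper is mounted at the origin on a cart in front of the work surface, level with it; the furniture and walls round the work are solid. World frame = base frame: x ahead of the robot, y to its left, z up, the work surface at z = 0. Lengths are in m, angles in rad, forces in N, time in s.
With the tool pointing down it reaches from about 0.3 to 0.875 m from the base axis. Payload 6.4 kg.
Tool frame: the origin (TCP) lies on the mounting face of the last link; the fingertips stand 173 mm ahead of it and the grasp point (between the pads) lies 155 mm ahead of it (ctrl.tip_reach is the distance from the TCP to the fingertips, in m); z points along the fingers, y is the line along which they close (so a half turn about z gives the same grasp; the last joint's range is limited). The gripper opens to 85 mm and grips with 20 to 120 N. Pads are 22 mm wide; open, the fingers measure 114 mm over their backs; the gripper's body (76 mm by 85 mm) begins 54 mm behind the grasp point. The pads swing forward as they close: fully open they stand 13 mm farther back than shut.
Start: joints at [-1.511, 0.181, 1.607, -0, 1.354, -0.206], TCP at [0.151, -0.555, 0.405] pointing down, gripper open.
Joint ranges: [-2.99, 2.99], [-0.89, 2.07], [0.3, 2.58], [-1.14, 4.28], [0, 2.63], [-3.12, 3.12]. Speed limits (rad/s): [2.57, 2.57, 3.01, 3.14, 3.14, 3.14].

### API

Orientations are given as a unit quaternion [w, x, y, z].
In Python, from bench import ctrl gives the robot as it stands.
- The arm moves only by the shell command python3 -m pendant 'ROWS'. ROWS is JSON, a list that holds one entry, the list of rows, each a list of 7 numbers: the opening, from 0 (shut) to 1 (fully open), then the shift along the tool's x, y, z in mm, then the turn, a rotation vector about the tool's x, y, z in rad. A call has 1 to 5 rows; each row is the pose to reach, as a shift and turn from the pose commanded when the call began, along the tool's axes at that moment; what a row does not reach only later rows make up. A row lasts 1/12 s, in which the tool goes at most 41.7 mm and 7.16 degrees, less where a joint would pass 70% of its speed; a pose out of reach is approached as far as the arm can. A call with a gripper value outside its range is refused whole. The fingers move at their own pace and stop on an object; the grip force is fixed at half the most. Time passes only in rows, so rows that repeat a pose let the fingers close. It gives the time, the measured TCP pose, the force, the opening and the grip force at its end, in the units of the state.
- ctrl.get_obs(): the state, without advancing time (a new reading comes with each control period).
- ctrl.camera(name): name is "scene" or "top" or "wrist"; returns the picture (400x640x3 uint8, red, green, blue); there is no depth.
- ctrl.camera_params(name): a dict with "mtx" (3x3 intrinsics, pixels), "world_from_camera" (4x4, takes a point from camera to world coordinates); the wrist camera has in their place "tool_from_camera" (4x4, takes a point from camera to tool coordinates, whose origin is the TCP and whose axes are the flange's). Camera axes: x right, y down, z forward; pixel columns grow to the right and rows downward; lengths in m; the calibration is good to about 2 mm. A picture is of the moment at which its call begins: read the wrist's pose just before it. camera_params takes no time and is no camera call.
- ctrl.hand_in(): hands the job in; it is judged then, once.
Trained networks look in the newest picture that a camera, given by its name, has taken for a name from the list of things; names that differ only in an ending like _2 or _b are one class to them, and where a whole thing is asked for, a point or a joint stands for the part that bears it (a point fixed in the world has none). Each returns a list of dicts, best first, with "confidence" (0 to 1); they miss things now and then, are a little off and sometimes report something else, mostly with a low value. They report only what shows in the picture. A call takes as long as a camera call.
- ctrl.boxes_of(camera, name): "point" ([column, row] as shares, 0 to 1, of the picture: columns of its width, rows of its height, amid what is visible of it).
The state is a dict: "time_s": time; "q": joint angles; "dq": joint speeds; "joint_efforts": joint torques, N m; "eef_pos": TCP position; "eef_rot": TCP orientation; "wrist_force": force on the tool from outside, world axes, zero at the start; "torque": the same for the moment, N m; "opening": opening from 0.0 (shut) to 1.0 (fully open); "grasp_force": force on a finger pad.
Only numpy, scipy, OpenCV 4.12 (cv2) and the standard library are available. Lean on these libraries where they do the work, as an engineer would, in place of code of your own. Each camera call takes 0.05 s, during which the arm holds its last target. There are 200 camera calls.

## Working session

There is one attempt and no reset: what is moved stays moved. The work goes in short steps, Python scripts to look and compute and a shell command to move; the robot and the scene stay as the last step left them, time stands still between calls to the robot, and variables do not carry over. Pictures are saved under pics/ and viewed, at most 13 in all, crops included, and the job is handed in when it is done.

```bash
mkdir -p pics; ls; cat > h.py <<'E'
import numpy as np,cv2
from bench import ctrl
from scipy.spatial.transform import Rotation as R
def cam(n):
    o=ctrl.get_obs(); im=ctrl.camera(n); p=ctrl.camera_params(n)
    if n=='wrist':
        T=np.eye(4);T[:3,:3]=R.from_quat(np.roll(o['eef_rot'],-1)).as_matrix();T[:3,3]=o['eef_pos'];W=T@np.array(p['tool_from_camera'])
    else: W=np.array(p['world_from_camera'])
    return im,np.array(p['mtx']),W
def px2w(uv,z,K,W):
    d=W[:3,:3]@np.linalg.solve(K,[uv[0],uv[1],1]);o=W[:3,3];return o+d*(z-o[2])/d[2]
def w2px(P,K,W):
    c=W[:3,:3].T@(np.asarray(P,float)-W[:3,3]);u=K@c;return u[:2]/u[2]
def save(im,f): cv2.imwrite('pics/'+f,im[:,:,::-1])
Z=dict(spindle_top=.082,slot=.02,catch_nose=.03,sleeve_c=.03,wedge_c=.018,jar_bronze_c=.033,jar_white_c=.026,paint_slate_c=.054,flock_jar_c=.052,seat=.016)
def find(n,names):
    im,K,W=cam(n)
    for k in names:
        for b in ctrl.boxes_of(n,k)[:2]:
            uv=np.array(b['point'])*[640,400]; print(n,k,round(b['confidence'],2),uv.round(),px2w(uv,Z[k],K,W).round(4))
    return im,K,W
E
python3 - <<'E'
from h import *
for n in ('top','scene'):
    im,K,W=find(n,list(Z)); save(im,n+'1.png'); print(W.round(3).tolist(),K[0,0])
print(ctrl.get_obs())
E
```

```text
pics
top spindle_top 0.94 [338. 206.] [ 0.5266 -0.021   0.082 ]
top slot 0.68 [341. 209.] [ 0.5273 -0.0313  0.02  ]
top catch_nose 0.66 [212. 225.] [0.4749 0.375  0.03  ]
top catch_nose 0.61 [343. 195.] [ 0.5702 -0.0378  0.03  ]
top sleeve_c 0.86 [450. 223.] [ 0.4827 -0.3693  0.03  ]
top wedge_c 0.63 [337. 202.] [ 0.5492 -0.0206  0.018 ]
top wedge_c 0.61 [375. 193.] [ 0.58   -0.1404  0.018 ]
top jar_bronze_c 0.69 [376. 196.] [ 0.5684 -0.1424  0.033 ]
top jar_bronze_c 0.65 [469. 233.] [ 0.4513 -0.4242  0.033 ]
top jar_white_c 0.73 [432. 206.] [ 0.5386 -0.3185  0.026 ]
top flock_jar_c 0.77 [207. 227.] [0.4662 0.3819 0.052 ]
top flock_jar_c 0.44 [375. 197.] [ 0.5596 -0.1357  0.052 ]
top seat 0.66 [336. 206.] [ 0.5377 -0.0176  0.016 ]
top seat 0.35 [449. 218.] [ 0.5015 -0.3708  0.016 ]
[[0.008, -0.986, 0.167, 0.353], [-1.0, -0.003, 0.028, 0.002], [-0.027, -0.167, -0.986, 1.248], [0.0, 0.0, 0.0, 1.0]] 390.9229948717969
scene spindle_top 0.79 [327. 213.] [0.4479 0.0489 0.082 ]
scene slot 0.79 [326. 214.] [ 0.5188 -0.0072  0.02  ]
scene catch_nose 0.7 [348. 198.] [ 0.5366 -0.1237  0.03  ]
s
[... 496 characters left out ...]
1, 'q': array([-1.51128416e+00,  1.80780142e-01,  1.60701130e+00, -1.96305605e-05,
        1.35379711e+00, -2.06277805e-01]), 'dq': array([ 1.68832829e-04, -9.01906067e-04, -3.65335221e-04,  2.20625938e-06,
       -1.25967663e-03, -2.26788915e-03]), 'joint_efforts': array([ 2.18470770e-03, -4.44853020e+01, -3.51684093e+01,  1.14809195e-04,
        6.70958470e-04, -2.58959233e-05]), 'eef_pos': array([ 0.1510632 , -0.55481161,  0.40469417]), 'eef_rot': array([ 1.34370486e-06,  9.91182170e-01,  1.32506248e-01, -9.70974409e-06]), 'wrist_force': array([-0.63145396, -0.47953507, -0.02748846]), 'torque': array([0.02251904, 0.01551341, 0.01258188]), 'grasp_force': 0.0, 'opening': 1.0012029782219851}
```

```bash
python3 - <<'E'
import cv2
a=cv2.imread('pics/top1.png')[150:290,180:500];b=cv2.imread('pics/scene1.png')[130:270,220:400]
cv2.imwrite('pics/a.png',cv2.resize(a,None,fx=2.5,fy=2.5,interpolation=cv2.INTER_CUBIC));cv2.imwrite('pics/b.png',cv2.resize(b,None,fx=4,fy=4,interpolation=cv2.INTER_CUBIC))
E
```

```text
(no output)
```

View pics/a.png

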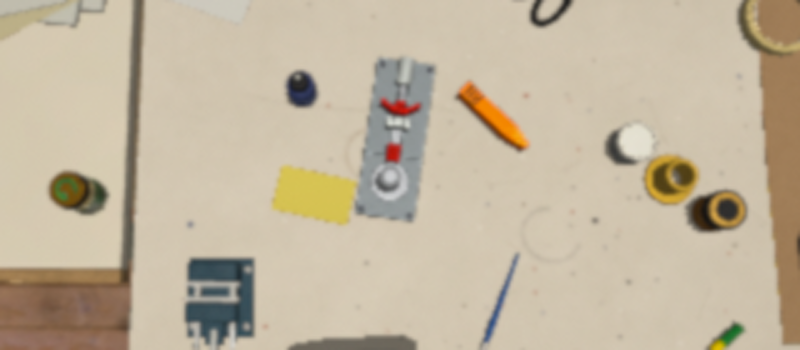

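View pics/b.png

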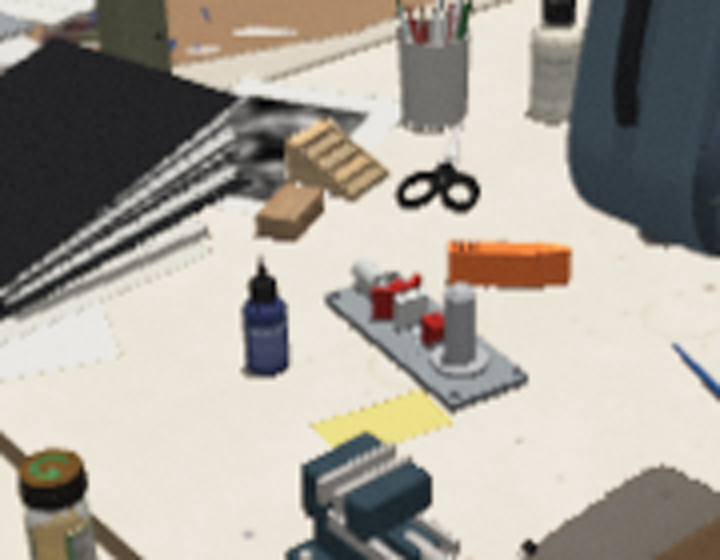

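Top view: base along roughly world +x (spindle at (338,206)), bottle on its +y side, so the wedge goes in from the -y side. The wedge at (378,195) has its nose pointing to −x/−y. The sleeve stands at about (450,222) between the jars. I'll go over the base and take a closer look.

```bash
P="python3 -m pendant"; 
$P '[[[1,190,-115,0,0,0,0],[1,190,-115,0,0,0,0],[1,190,-115,0,0,0,0],[1,190,-115,0,0,0,0],[1,190,-115,0,0,0,0]]]' >/dev/null
$P '[[[1,190,-115,0,0,0,0],[1,190,-115,0,0,0,0],[1,190,-115,0,0,0,0],[1,190,-115,0,0,0,0],[1,190,-115,0,0,0,0]]]' >/dev/null
$P '[[[1,40,-50,0,0,0,0],[1,40,-50,0,0,0,0],[1,40,-50,0,0,0,0],[1,40,-50,0,0,0,0]]]'
python3 - <<'E'
from h import *
im,K,W=find('wrist',list(Z)); save(im,'w1.png'); print(W.round(3).tolist(),K[0,0]); print(np.round(ctrl.camera_params('wrist')['tool_from_camera'],3).tolist())
np.savez('w1.npz',im=im,K=K,W=W)
E
```

```text
time_s: 2.27
eef_pos: [0.4642, -0.1931, 0.4048]
eef_rot: [0.0, 0.991, 0.134, -0.0]
wrist_force: [-0.4, -0.5, 0.6]
opening: 0.998
grasp_force: 0.0
wrist spindle_top 0.84 [194.  76.] [ 0.5363 -0.0554  0.082 ]
wrist slot 0.79 [189.  72.] [ 0.5389 -0.0243  0.02  ]
wrist slot 0.41 [301.  72.] [ 0.5725 -0.1465  0.02  ]
wrist catch_nose 0.83 [194.  42.] [ 0.5699 -0.0296  0.03  ]
wrist catch_nose 0.41 [458. 188.] [ 0.4956 -0.3689  0.03  ]
wrist sleeve_c 0.91 [457. 191.] [ 0.4914 -0.3691  0.03  ]
wrist wedge_c 0.86 [299.  70.] [ 0.5747 -0.1438  0.018 ]
wrist jar_bronze_c 0.85 [483. 236.] [ 0.4453 -0.425   0.033 ]
wrist jar_bronze_c 0.21 [433. 148.] [ 0.5337 -0.3188  0.033 ]
wrist jar_white_c 0.92 [434. 146.] [ 0.5356 -0.3224  0.026 ]
wrist flock_jar_c 0.3 [296.  68.] [ 0.5719 -0.1435  0.052 ]
wrist seat 0.57 [194.  73.] [ 0.5392 -0.0286  0.016 ]
[[0.267, -0.92, -0.286, 0.537], [-0.964, -0.255, -0.079, -0.172], [0.0, 0.297, -0.955, 0.374], [0.0, 0.0, 0.0, 1.0]] 285.8811512278264
[[0.001, -0.955, -0.297, 0.075], [1.0, 0.001, -0.0, -0.001], [0.0, -0.297, 0.955, 0.031], [0.0, 0.0, 0.0, 1.0]]
```

View pics/w1.png

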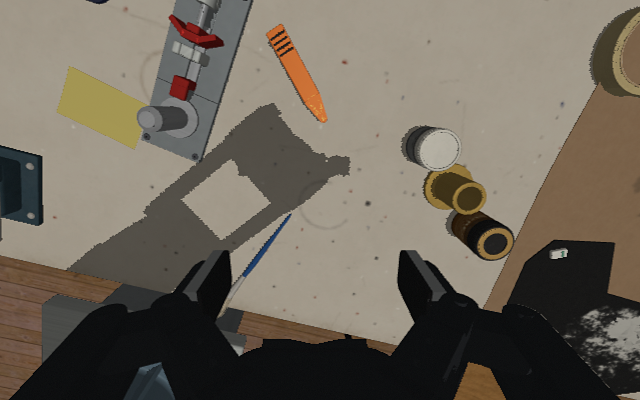

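The wrist view shows the spindle top at (149,118), the deck's near right corner at (197,160), the wedge from (275,30) (ribbed tail) to (323,120) (nose), and the sleeve mouth at (468,197).

```bash
cat >> h.py <<'E'
def wedge(im,K,W,z=.036,f=None):
    hsv=cv2.cvtColor(im,cv2.COLOR_RGB2HSV); m=cv2.inRange(hsv,(7,150,110),(20,255,255)); m=cv2.morphologyEx(m,cv2.MORPH_CLOSE,np.ones((9,9)))
    n,l,s,c=cv2.connectedComponentsWithStats(m); i=1+np.argmax(s[1:,4]); ys,xs=np.where(l==i)
    P=np.array([px2w((x,y),z,K,W)[:2] for x,y in zip(xs,ys)]); r=cv2.minAreaRect((P*1000).astype(np.float32)); c=np.array(r[0]);b=cv2.boxPoints(r)
    e=[b[1]-b[0],b[2]-b[1]]; L=max(e,key=np.linalg.norm); L=L/np.linalg.norm(L); t=(P*1000-c)@L
    w=lambda s:np.ptp(((P*1000-c)@[-L[1],L[0]])[(t*s>35)])
    if w(1)>w(-1): L=-L
    return c/1000,np.degrees(np.arctan2(L[1],L[0])),r[1],s[i,4]
E
python3 - <<'E'
from h import *
d=np.load('w1.npz');im,K,W=d['im'],d['K'],d['W']
print(wedge(im,K,W))
for uv,z in [((149,118),.082),((197,160),.01),((143,147),.01),((250,5),.01),((468,197),.06),((434,149),.052),((494,241),.066)]: print(uv,px2w(uv,z,K,W).round(4))
E
```

```text
(array([ 0.56633966, -0.14782652]), np.float32(-134.28746), (108.65091705322266, 19.536724090576172), np.int32(1784))
(149, 118) [ 0.4867 -0.018   0.082 ]
(197, 160) [ 0.4386 -0.0442  0.01  ]
(143, 147) [0.4368 0.0238 0.01  ]
(250, 5) [ 0.6246 -0.0748  0.01  ]
(468, 197) [ 0.4925 -0.3674  0.06  ]
(434, 149) [ 0.5328 -0.3122  0.052 ]
(494, 241) [ 0.4515 -0.416   0.066 ]
```

```bash
P="python3 -m pendant"; 
$P '[[[1,143,-36,0,0,0,-0.62],[1,143,-36,0,0,0,-0.62],[1,143,-36,0,0,0,-0.62],[1,143,-36,0,0,0,-0.62],[1,143,-36,0,0,0,-0.62]]]' >/dev/null
for i in 1; do $P '[[[1,0,0,105,0,0,-0.62],[1,0,0,105,0,0,-0.62],[1,0,0,105,0,0,-0.62],[1,0,0,105,0,0,-0.62],[1,0,0,105,0,0,-0.62]]]' >/dev/null; done
$P '[[[1,0,0,0,0,0,-0.62],[1,0,0,0,0,0,-0.62],[1,0,0,0,0,0,-0.62],[1,0,0,0,0,0,-0.62],[1,0,0,0,0,0,-0.62]]]' >/dev/null
$P '[[[1,0,0,0,0,0,-0.62],[1,0,0,0,0,0,-0.62],[1,0,0,0,0,0,-0.62],[1,0,0,0,0,0,-0.62],[1,0,0,0,0,0,-0.62]]]' >/dev/null
$P '[[[1,0,0,0,0,0,-0.62],[1,0,0,0,0,0,-0.62],[1,0,0,0,0,0,-0.62],[1,0,0,0,0,0,-0.62],[1,0,0,0,0,0,-0.62]]]' >/dev/null
$P '[[[1,0,0,0,0,0,-0.57],[1,0,0,0,0,0,-0.57],[1,0,0,0,0,0,-0.57],[1,0,0,0,0,0,-0.57],[1,0,0,0,0,0,-0.57]]]'
cat >> h.py <<'E'
def tool(): 
    o=ctrl.get_obs(); M=R.from_quat(np.roll(o['eef_rot'],-1)).as_matrix(); return np.array(o['eef_pos']),M,np.degrees(np.arctan2(M[1,0],M[0,0]))
def go(P,phi):
    p,M,f=tool(); print('pos',p.round(4),'phi',f.round(2),'| shift mm',(M.T@(np.array(P)-p)*1000).round(1),'turn z',round(np.radians((f-phi+180)%360-180),3),'q6',ctrl.get_obs()['q'][5].round(2))
E
python3 - <<'E'
from h import *
im,K,W=cam('wrist'); save(im,'w2.png')
c,a,s,n=wedge(im,K,W); print(c,a,s)
g=c-.038*np.array([np.cos(np.radians(a)),np.sin(np.radians(a))]); go([*g,.177],a)
E
```

```text
time_s: 5.32
eef_pos: [0.5923, -0.1221, 0.2996]
eef_rot: [-0.0, -0.39, 0.921, 0.0]
wrist_force: [0.7, -0.2, -0.1]
opening: 0.996
grasp_force: 0.0Traceback (most recent call last):
  File "<stdin>", line 3, in <module>
  File "h.py", line 28, in wedge
    if w(1)>w(-1): L=-L
       ~^^^
  File "h.py", line 27, in <lambda>
    w=lambda s:np.ptp(((P*1000-c)@[-L[1],L[0]])[(t*s>35)])
               ~~~~~~^^^^^^^^^^^^^^^^^^^^^^^^^^^^^^^^^^^^^
    return _methods._ptp(a, axis=axis, out=out, **kwargs)
           ~~~~~~~~~~~~~^^^^^^^^^^^^^^^^^^^^^^^^^^^^^^^^^
    umr_maximum(a, axis, None, out, keepdims),
    ~~~~~~~~~~~^^^^^^^^^^^^^^^^^^^^^^^^^^^^^^
ValueError: zero-size array to reduction operation maximum which has no identity
```

View pics/w2.png

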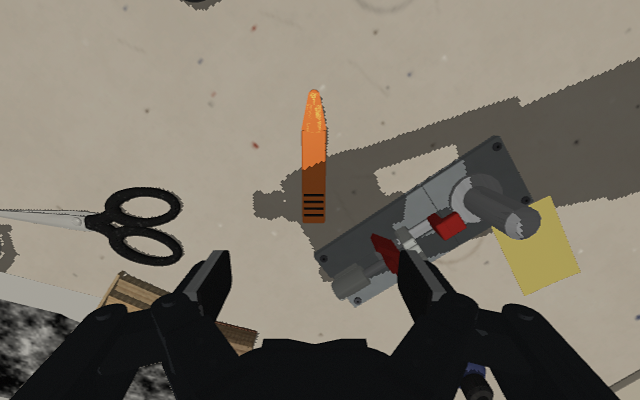

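The wedge is straight ahead, tail at (313,222), nose at (314,92), half in shadow. The deck corners are at (497,137), (315,252), (549,209) and (358,306), and the spindle top at (522,221).

```bash
sed -i 's/(7,150,110)/(5,140,45)/' h.py; cat >> h.py <<'E'
def fit(obs,K,W):  # obs: list of (base pt mm, pixel) -> base x,y,yaw
    from scipy.optimize import least_squares
    f=lambda p:np.concatenate([w2px([p[0]+(np.cos(p[2])*b[0]-np.sin(p[2])*b[1])/1000,p[1]+(np.sin(p[2])*b[0]+np.cos(p[2])*b[1])/1000,b[2]/1000],K,W)-u for b,u in obs])
    r=least_squares(f,[.487,-.018,-.15],loss='soft_l1'); print('base',r.x.round(4),'deg',np.degrees(r.x[2]).round(2),'res',r.fun.round(1)); return r.x
E
python3 - <<'E'
from h import *
im=cv2.imread('pics/w2.png')[:,:,::-1].copy(); p=ctrl.camera_params('wrist');K=np.array(p['mtx']);pp,M,_=tool();T=np.eye(4);T[:3,:3]=M;T[:3,3]=pp;W=T@np.array(p['tool_from_camera'])
fit([((-45,-38,10),(497,137)),((160,-38,10),(315,252)),((-45,38,10),(549,209)),((160,38,10),(358,306)),((0,0,82),(523,221))],K,W)
d=np.load('w1.npz');fit([((-45,-38,10),(197,160)),((0,0,82),(149,118)),((-45,38,10),(133,146))],d['K'],d['W'])
c,a,s,n=wedge(im,K,W); print(c,a,s)
g=c-.038*np.array([np.cos(np.radians(a)),np.sin(np.radians(a))]); go([*g,.177],a)
E
```

```text
base [ 0.4824 -0.0139 -0.159 ] deg -9.11 res [  7.4  -2.3  -0.7   1.9 -11.8  -7.2  -3.1   0.3   9.1   4.5]
base [ 0.4833 -0.0071 -0.009 ] deg -0.52 res [  0.3   0.6 -11.5   0.4   4.1  -2. ]
[ 0.56634869 -0.14805731] -134.56798 (107.84745025634766, 19.15235137939453)
pos [ 0.5923 -0.1221  0.2996] phi -134.04 | shift mm [ -1.3   0.2 122.6] turn z 0.009 q6 -2.77
```

```bash
P="python3 -m pendant"; 
$P '[[[1,-1,0,122,0,0,0.01],[1,-1,0,122,0,0,0.01],[1,-1,0,122,0,0,0.01],[1,-1,0,122,0,0,0.01],[1,-1,0,122,0,0,0.01]]]' 
$P '[[[0,0,0,0,0,0,0],[0,0,0,0,0,0,0],[0,0,0,0,0,0,0],[0,0,0,0,0,0,0],[0,0,0,0,0,0,0]]]' 
$P '[[[0,0,0,0,0,0,0],[0,0,0,0,0,0,0],[0,0,0,0,0,0,0],[0,0,0,0,0,0,0]]]'
python3 - <<'E'
from h import *
d=np.load('w1.npz');fit([((-45,-38,10),(197,160)),((0,0,82),(149,118)),((68,-15,40),(198,62)),((160,-38,10),(250,5))][:2],d['K'],d['W'])
E
```

```text
time_s: 5.78
eef_pos: [0.5917, -0.1208, 0.1754]
eef_rot: [-0.002, -0.382, 0.924, 0.002]
wrist_force: [0.1, -0.4, 0.9]
opening: 0.999
grasp_force: 0.0
time_s: 6.2
eef_pos: [0.5937, -0.1215, 0.1796]
eef_rot: [0.001, -0.382, 0.924, -0.001]
wrist_force: [-0.1, -0.2, -0.0]
opening: 0.299
grasp_force: 0.0
time_s: 6.53
eef_pos: [0.5938, -0.1215, 0.1794]
eef_rot: [0.001, -0.382, 0.924, -0.001]
wrist_force: [-0.4, -0.3, 6.4]
opening: 0.225
grasp_force: 60.1
base [ 0.4875 -0.0177 -0.2211] deg -12.67 res [ 0.2  2.7 -0.2 -0.9]
```

```bash
P="python3 -m pendant"; 
$P '[[[0,0,0,-40,0,0,0],[0,80,-18,-60,0,0,0],[0,80,-18,-60,0,0,0],[0,80,-18,-60,0,0,0],[0,80,-18,-60,0,0,0]]]' >/dev/null
$P '[[[0,0,0,0,0,0,0.62],[0,0,0,0,0,0,0.62],[0,0,0,0,0,0,0.62],[0,0,0,0,0,0,0.62],[0,0,0,0,0,0,0.62]]]' >/dev/null
$P '[[[0,0,0,0,0,0,0.62],[0,0,0,0,0,0,0.62],[0,0,0,0,0,0,0.62],[0,0,0,0,0,0,0.62],[0,0,0,0,0,0,0.62]]]' >/dev/null
$P '[[[0,0,0,0,0,0,0.62],[0,0,0,0,0,0,0.62],[0,0,0,0,0,0,0.62],[0,0,0,0,0,0,0.62],[0,0,0,0,0,0,0.62]]]' >/dev/null
$P '[[[0,0,0,0,0,0,0.62],[0,0,0,0,0,0,0.62],[0,0,0,0,0,0,0.62],[0,0,0,0,0,0,0.62],[0,0,0,0,0,0,0.62]]]' >/dev/null
$P '[[[0,0,0,0,0,0,0],[0,0,0,0,0,0,0]]]'
python3 - <<'E'
from h import *
im,K,W=find('wrist',['spindle_top','slot','catch_nose','wedge_c']); save(im,'w3.png'); np.savez('w3.npz',im=im,K=K,W=W); print(tool()[2])
E
```

```text
time_s: 8.78
eef_pos: [0.5492, -0.1896, 0.2372]
eef_rot: [-0.0, 0.748, 0.663, -0.0]
wrist_force: [0.3, -0.0, -0.9]
opening: 0.224
grasp_force: 59.0
wrist spindle_top 0.56 [283.  16.] [ 0.5501 -0.0783  0.082 ]
wrist slot 0.88 [280.  13.] [ 0.5447 -0.0588  0.02  ]
wrist wedge_c 0.7 [313. 193.] [ 0.5502 -0.167   0.018 ]
wrist wedge_c 0.66 [314. 338.] [ 0.5364 -0.2877  0.018 ]
82.93930982155105
```

View pics/w3.png

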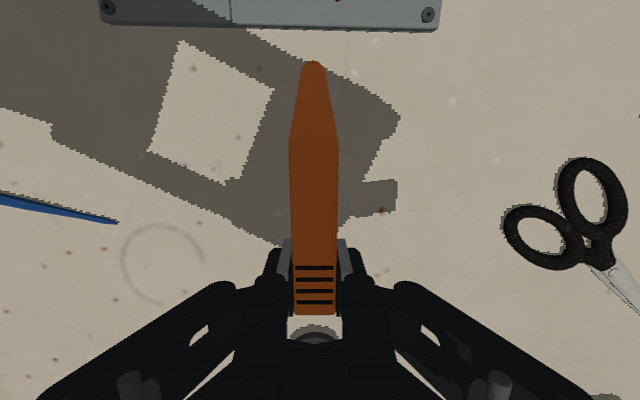

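The wedge is held straight: nose at (313,62), ribs at (314,285). The deck's front edge runs from (98,22) to (439,31), about 1.5° off. I'll go higher and further forward to see the cheek, ear and spindle.

```bash
P="python3 -m pendant"; 
$P '[[[0,0,0,-70,0,0,0],[0,0,0,-70,0,0,0],[0,80,-15,-70,0,0,0],[0,80,-15,-70,0,0,0],[0,80,-15,-70,0,0,0]]]' >/dev/null
$P '[[[0,0,0,0,0,0,0],[0,0,0,0,0,0,0]]]'
python3 - <<'E'
from h import *
im,K,W=cam('wrist'); save(im,'w4.png'); np.savez('w4.npz',im=im,K=K,W=W); print(tool()[2])
cv2.imwrite('pics/w4c.png',cv2.resize(im[:200,120:520,::-1],None,fx=2,fy=2,interpolation=cv2.INTER_CUBIC))
E
```

```text
time_s: 9.62
eef_pos: [0.5443, -0.1092, 0.3078]
eef_rot: [0.0, 0.749, 0.662, -0.0]
wrist_force: [-0.2, 1.0, -0.9]
opening: 0.223
grasp_force: 59.0
82.86069717102434
```

View pics/w4c.png

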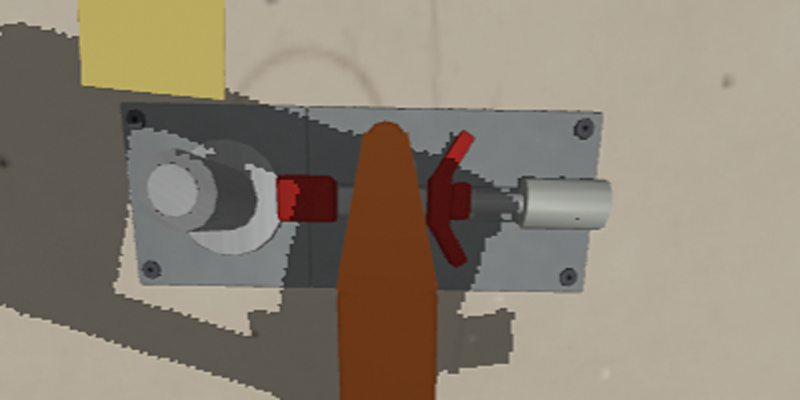

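The crop shows the deck corners at (121,103), (602,112), (140,285) and (582,292), the spindle top at (172,190), and the ear at (445,200) with the cheek hidden under the wedge nose.

```bash
cat >> h.py <<'E'
def b2w(p,b,z): c,s=np.cos(p[2]),np.sin(p[2]); return np.array([p[0]+(c*b[0]-s*b[1])/1000,p[1]+(s*b[0]+c*b[1])/1000,z])
E
python3 - <<'E'
from h import *
d=np.load('w4.npz');im,K,W=d['im'],d['K'],d['W']
f=lambda u,v:(120+u/2,v/2)
p=fit([((-45,38,10),f(121,103)),((160,38,10),f(602,112)),((-45,-38,10),f(140,285)),((160,-38,10),f(582,292)),((0,0,82),f(172,189))],K,W); np.save('base.npy',p)
pos,M,phi=tool()
zt=pos[2]-.179+.036
c,a,s,n=wedge(im,K,W,z=zt); print('wedge',c,a,s,zt,'phi',phi)
d=np.load('w3.npz'); c3,a3,s3,n3=wedge(d['im'],d['K'],d['W'],z=.2372-.179+.036); print('wedge3',c3,a3,s3)
# wedge in tool frame from w3: 
o3=np.array([.5492,-.1896]); ph=np.radians(82.94); ex=np.array([np.cos(ph),np.sin(ph)]); ey=np.array([np.sin(ph),-np.cos(ph)])
print('rel', (c3-o3)@ex,(c3-o3)@ey, a3-82.94)
E
```

```text
base [ 0.4854 -0.0158 -0.1401] deg -8.03 res [-1.4 -0.6  1.4 -0.4 -0.8 -0.   0.8  0.5 -0.   1. ]
wedge [ 0.54834229 -0.07014145] 83.18389 (107.7499008178711, 19.581544876098633) 0.1647279308382861 phi 82.86069717102434
wedge3 [ 0.55304028 -0.15035361] 83.356804 (107.7145767211914, 19.55021858215332)
rel 0.039420830223172304 -0.0010125557543220554 0.41680145
```

```bash
cat >> h.py <<'E'
def wt(y,z=.1905,x=90.5,phi=81.6,fx=.0394,fy=-.001):
    p=np.load('base.npy'); a=np.radians(phi); ex=np.array([np.cos(a),np.sin(a)]); ey=np.array([np.sin(a),-np.cos(a)])
    c=b2w(p,(x,y),z); return [*(c[:2]-fx*ex-fy*ey),z],phi
E
python3 -c "
from h import *
go(*wt(-100)); go(*wt(-105,z=.25))"
```

```text
pos [ 0.5443 -0.1098  0.3077] phi 82.86 | shift mm [-54.8  18.9 117.3] turn z 0.022 q6 -0.29
pos [ 0.5443 -0.1098  0.3077] phi 82.86 | shift mm [-59.8  18.8  57.8] turn z 0.022 q6 -0.29
```

```bash
P="python3 -m pendant"; 
$P '[[[0,-55,19,0,0,0,0.022],[0,-55,19,0,0,0,0.022],[0,-55,19,60,0,0,0.022],[0,-55,19,80,0,0,0.022],[0,-55,19,80,0,0,0.022]]]' >/dev/null
$P '[[[0,0,0,15,0,0,0],[0,0,0,15,0,0,0],[0,0,0,15,0,0,0]]]'
python3 - <<'E'
from h import *
go(*wt(-100)); im,K,W=cam('wrist'); save(im,'w5.png'); p=np.load('base.npy')
c,a,s,n=wedge(im,K,W,z=tool()[0][2]-.179+.036); v=c-p[:2]; b=p[2]; print('wedge in base',(v[0]*np.cos(b)+v[1]*np.sin(b))*1e3,(-v[0]*np.sin(b)+v[1]*np.cos(b))*1e3,a-np.degrees(b))
E
```

```text
time_s: 10.33
eef_pos: [0.5563, -0.1669, 0.2134]
eef_rot: [-0.0, 0.757, 0.653, -0.0]
wrist_force: [-0.1, 0.2, -0.6]
opening: 0.226
grasp_force: 58.9
pos [ 0.5563 -0.1669  0.2134] phi 81.54 | shift mm [ 0.3  0.  22.9] turn z -0.001 q6 -0.35
wedge in base 90.60571665947667 -100.06817828529964 89.86292313510114
```

```bash
P="python3 -m pendant"; 
$P '[[[0,0,0,22,0,0,0],[0,0,0,22,0,0,0],[0,0,0,22,0,0,0]]]' 
$P '[[[0,15,0,0,0,0,0],[0,25,0,0,0,0,0],[0,35,0,0,0,0,0],[0,40,0,0,0,0,0],[0,40,0,0,0,0,0]]]'
python3 - <<'E'
from h import *
go(*wt(-10)); im,K,W=cam('wrist'); save(im,'w6.png')
cv2.imwrite('pics/w6c.png',cv2.resize(im[:240,120:520,::-1],None,fx=2,fy=2,interpolation=cv2.INTER_CUBIC))
E
```

```text
time_s: 10.63
eef_pos: [0.5561, -0.1661, 0.1914]
eef_rot: [-0.0, 0.757, 0.653, -0.0]
wrist_force: [0.4, 0.2, -1.1]
opening: 0.225
grasp_force: 59.0
time_s: 11.05
eef_pos: [0.562, -0.1274, 0.192]
eef_rot: [0.002, 0.756, 0.655, -0.002]
wrist_force: [-5.5, -13.9, -1.0]
opening: 0.223
grasp_force: 59.2
pos [ 0.562  -0.1274  0.192 ] phi 81.79 | shift mm [50.4 -0.4  1.2] turn z 0.003 q6 -0.28
```

View pics/w6c.png

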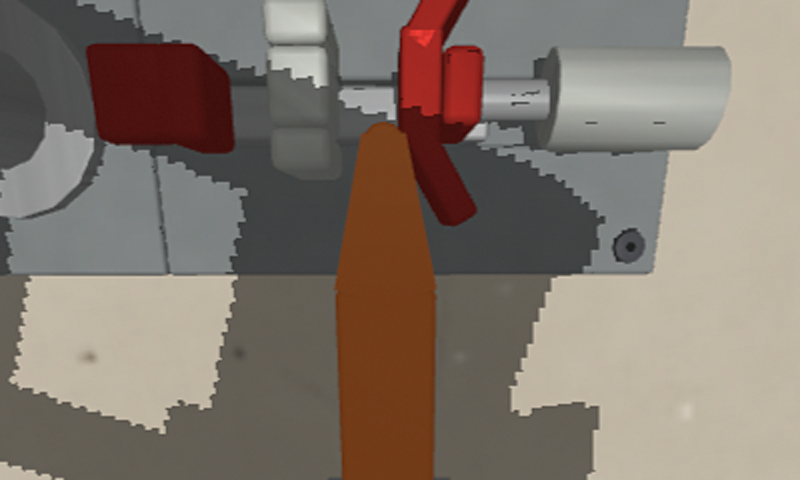

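The nose (380,125) is inside the ear's flare beside the cheek and has begun to open it; contact is light. I'll keep driving.

```bash
P="python3 -m pendant"; 
$P '[[[0,8,0,0,0,0,0],[0,16,0,0,0,0,0],[0,22,0,0,0,0,0],[0,26,0,0,0,0,0],[0,26,0,0,0,0,0]]]' 
$P '[[[0,10,0,0,0,0,0],[0,18,0,0,0,0,0],[0,26,0,0,0,0,0],[0,26,0,0,0,0,0],[0,26,0,0,0,0,0]]]'
python3 - <<'E'
from h import *
go(*wt(-10)); im,K,W=cam('wrist'); save(im,'w7.png'); p=np.load('base.npy')
c,a,s,n=wedge(im,K,W,z=tool()[0][2]-.179+.036); v=c-p[:2]; b=p[2]; print('wedge in base',(v[0]*np.cos(b)+v[1]*np.sin(b))*1e3,(-v[0]*np.sin(b)+v[1]*np.cos(b))*1e3,a-np.degrees(b),s)
cv2.imwrite('pics/w7c.png',cv2.resize(im[:260,120:520,::-1],None,fx=2,fy=2,interpolation=cv2.INTER_CUBIC))
E
```

```text
time_s: 11.52
eef_pos: [0.5655, -0.0996, 0.1912]
eef_rot: [-0.0, 0.757, 0.654, -0.001]
wrist_force: [-3.4, -0.9, -0.6]
opening: 0.225
grasp_force: 59.5
time_s: 11.93
eef_pos: [0.5692, -0.0736, 0.1907]
eef_rot: [-0.001, 0.757, 0.654, 0.0]
wrist_force: [-3.6, 4.5, 0.3]
opening: 0.222
grasp_force: 59.5
pos [ 0.5692 -0.0736  0.1907] phi 81.65 | shift mm [-3.9  0.2  0.2] turn z 0.001 q6 -0.19
wedge in base 89.97152191895695 -6.3531934914830925 90.1367649930113 (107.9030532836914, 19.7869930267334)
```

View pics/w7c.png

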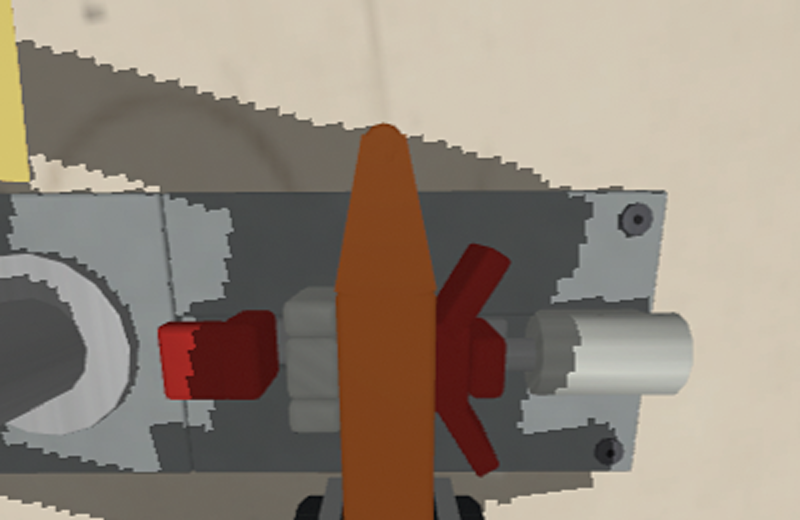

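Wedge fully through: its parallel part spans the cheek and ear, and the nose is past at (385,130). The catch is open. I'll release it and go to the sleeve.

```bash
P="python3 -m pendant"; 
$P '[[[0,0,0,1,0,0,0],[0.5,0,0,1,0,0,0],[0.5,0,0,1,0,0,0],[0.5,0,0,1,0,0,0],[0.5,0,0,1,0,0,0]]]' 
$P '[[[0.5,0,0,-40,0,0,0],[0.6,0,0,-80,0,0,0],[1,0,0,-120,0,0,0],[1,-30,0,-120,0,0,0],[1,-70,0,-120,0,0,0]]]' >/dev/null
$P '[[[1,-200,-30,0,0,0,0.52],[1,-200,-30,0,0,0,0.52],[1,-200,-30,0,0,0,0.52],[1,-200,-30,0,0,0,0.52],[1,-200,-30,0,0,0,0.52]]]' >/dev/null
$P '[[[1,0,0,0,0,0,0],[1,0,0,0,0,0,0]]]'
python3 - <<'E'
from h import *
im,K,W=find('wrist',['sleeve_c','jar_white_c','jar_bronze_c']); save(im,'w8.png');np.savez('w8.npz',im=im,K=K,W=W); print(tool()[2])
im,K,W=cam('top'); cv2.imwrite('pics/t2.png',im[:,:,::-1])
big=np.vstack([cv2.resize(cv2.imread('pics/w8.png')[:,100:540],(440,400)),cv2.resize(im[150:250,285:395,::-1],(440,200))]); cv2.imwrite('pics/w8b.png',big)
E
```

```text
time_s: 12.4
eef_pos: [0.5702, -0.0754, 0.1902]
eef_rot: [0.001, 0.757, 0.653, 0.0]
wrist_force: [-0.3, -1.0, -0.0]
opening: 0.498
grasp_force: 0.0
time_s: 13.4
eef_pos: [0.4996, -0.3401, 0.3099]
eef_rot: [0.0, 0.9, 0.435, 0.0]
wrist_force: [0.6, 0.7, -0.5]
opening: 0.998
grasp_force: 0.0
wrist sleeve_c 0.84 [329. 221.] [ 0.4962 -0.3659  0.03  ]
wrist jar_bronze_c 0.87 [322. 295.] [ 0.4431 -0.4235  0.033 ]
51.886311276573416
```

View pics/w8b.png

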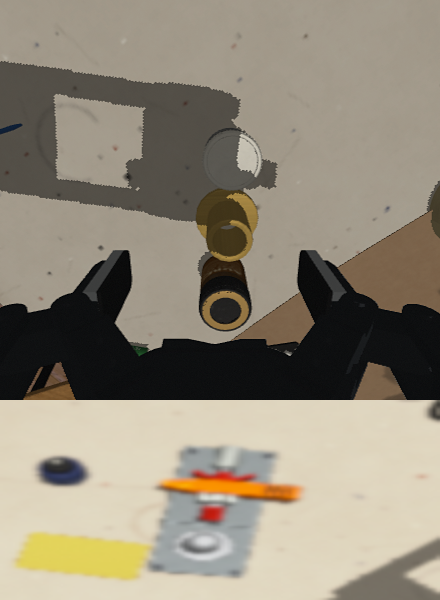

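The wrist view shows the sleeve mouth at (329,241), the flange centred on about (327,217), the white lid at (332,160) and the bronze lid at (325,310). The wedge stands across the base, holding by itself.

```bash
python3 - <<'E'
from h import *
d=np.load('w8.npz');K,W=d['K'],d['W']
s=[px2w(u,z,K,W) for u,z in [((329,241),.06),((327,217),.008),((332,160),.052),((325,310),.066)]]
for x in s: print(x.round(4))
v=s[3]-s[2]; a=np.degrees(np.arctan2(v[1],v[0])); print(a, np.linalg.norm(v[:2]))
go([*s[0][:2],.155+.042],a+180)
go([*s[0][:2],.155+.042],a)
E
```

```text
[ 0.4911 -0.3697  0.06  ]
[ 0.4926 -0.3686  0.008 ]
[ 0.534  -0.3183  0.052 ]
[ 0.4491 -0.4182  0.066 ]
-130.38781881760332 0.13109587445876214
pos [ 0.501  -0.3364  0.3097] phi 51.91 | shift mm [-32.3  12.8 112.7] turn z 0.04 q6 -0.12
pos [ 0.501  -0.3364  0.3097] phi 51.91 | shift mm [-32.3  12.8 112.7] turn z -3.102 q6 -0.12
```

```bash
P="python3 -m pendant"; 
$P '[[[1,-32,13,0,0,0,0.02],[1,-32,13,40,0,0,0.02],[1,-32,13,80,0,0,0.02],[1,-32,13,113,0,0,0.02],[1,-32,13,113,0,0,0.02]]]' >/dev/null
$P '[[[1,0,0,0,0,0,0],[0,0,0,0,0,0,0],[0,0,0,0,0,0,0],[0,0,0,0,0,0,0],[0,0,0,0,0,0,0]]]' 
$P '[[[0,0,0,0,0,0,0],[0,0,0,0,0,0,0],[0,0,0,0,0,0,0],[0,0,0,0,0,0,0]]]'
```

```text
time_s: 14.48
eef_pos: [0.4916, -0.3716, 0.1993]
eef_rot: [0.002, 0.904, 0.428, 0.001]
wrist_force: [-3.0, 3.4, 30.3]
opening: 0.462
grasp_force: 57.6
time_s: 14.82
eef_pos: [0.4917, -0.3717, 0.1995]
eef_rot: [0.002, 0.904, 0.428, 0.001]
wrist_force: [-0.5, 1.8, 8.4]
opening: 0.462
grasp_force: 59.6
```

```bash
P="python3 -m pendant"; 
$P '[[[0,0,0,-20,0,0,0],[0,0,0,-60,0,0,0],[0,0,0,-110,0,0,0],[0,0,0,-110,0,0,0]]]'
$P '[[[0,118,-145,0,0,0,0],[0,118,-145,0,0,0,0],[0,118,-145,0,0,0,0],[0,118,-145,0,0,0,0],[0,118,-145,0,0,0,0]]]' >/dev/null
$P '[[[0,117,-145,0,0,0,0.51],[0,117,-145,0,0,0,0.51],[0,117,-145,0,0,0,0.51],[0,117,-145,0,0,0,0.51],[0,117,-145,0,0,0,0.51]]]' >/dev/null
$P '[[[0,0,0,0,0,0,0.515],[0,0,0,0,0,0,0.515],[0,0,0,0,0,0,0.515],[0,0,0,0,0,0,0.515],[0,0,0,0,0,0,0.515]]]' >/dev/null
$P '[[[0,0,0,0,0,0,0],[0,0,0,0,0,0,0]]]'
python3 - <<'E'
from h import *
im,K,W=find('wrist',['sleeve_c','spindle_top']); save(im,'w9.png');np.savez('w9.npz',im=im,K=K,W=W); print(tool()[2])
p=np.load('base.npy'); print('pred spindle px',w2px([p[0],p[1],.082],K,W)); go([p[0],p[1],.31],np.degrees(p[2]))
cv2.imwrite('pics/w9c.png',cv2.resize(im[100:380,180:460,::-1],None,fx=2,fy=2,interpolation=cv2.INTER_CUBIC))
E
```

```text
time_s: 15.15
eef_pos: [0.4925, -0.3727, 0.3152]
eef_rot: [0.006, 0.904, 0.428, 0.002]
wrist_force: [1.7, -1.6, -0.1]
opening: 0.457
grasp_force: 61.0
time_s: 16.57
eef_pos: [0.4156, -0.0055, 0.3069]
eef_rot: [0.0, 0.998, -0.069, 0.0]
wrist_force: [0.7, 0.1, -2.5]
opening: 0.454
grasp_force: 61.4
wrist sleeve_c 0.68 [314. 256.] [0.3584 0.0028 0.03  ]
wrist sleeve_c 0.58 [160.   4.] [0.5805 0.0877 0.03  ]
wrist spindle_top 0.75 [316.  85.] [ 0.5052 -0.0184  0.082 ]
-8.001832544881626
pred spindle px [316.07730257 117.98434002]
pos [ 0.4156 -0.0055  0.3068] phi -8.0 | shift mm [70.5  0.4 -3.2] turn z 0.0 q6 1.41
```

View pics/w9c.png

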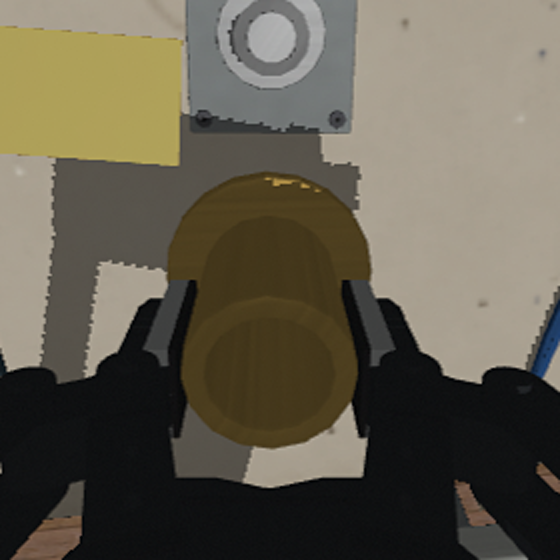

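The spindle's flat top is at crop (271,38), full image (315.5,119), close to the prediction. The sleeve's mouth is at crop (269.5,372), full image (314.8,286), held upright in the pads.

```bash
python3 - <<'E'
from h import *
d=np.load('w9.npz');K,W=d['K'],d['W']; im=d['im']
pos,M,phi=tool()
m=px2w((314.8,286),pos[2]-.1395,K,W); s=px2w((315.5,119),.082,K,W)
# flange visible front edge / sides check: underside centre predicted
c=pos-[0,0,.1995]
print('mouth tool',(M.T@(m-pos)*1e3).round(1),'spindle tool',(M.T@(s-pos)*1e3).round(1),'needed shift',(M.T@(s-m)*1e3).round(1))
# fit bright spindle-top disc
for zz,r in ((.082,.008),(.077,.013)):
  print([w2px(s*[1,1,0]+[r*np.cos(t),r*np.sin(t),zz],K,W).round(1).tolist() for t in (0,np.pi/2,np.pi,-np.pi/2)])
# flange top rim predicted from mouth: crop coords
for z,r in ((.1915,.032),(.1395,.020),(.1395,.01425)):
  q=[ (w2px([m[0]+r*np.cos(t+np.radians(phi)),m[1]+r*np.sin(t+np.radians(phi)),pos[2]-z],K,W)-[180,100])*2 for t in (0,np.pi/2,np.pi,-np.pi/2)]; print(np.round(q).tolist())
E
```

```text
mouth tool [  1.6  -0.4 139.5] spindle tool [6.980e+01 1.000e-01 2.248e+02] needed shift [68.3  0.4 85.3]
[[313.8, 106.2], [303.4, 120.7], [317.1, 131.5], [327.7, 117.3]]
[[312.8, 98.4], [296.3, 121.5], [318.0, 138.4], [334.8, 116.0]]
[[270.0, 171.0], [165.0, 272.0], [269.0, 363.0], [374.0, 273.0]]
[[270.0, 289.0], [178.0, 372.0], [269.0, 447.0], [361.0, 372.0]]
[[270.0, 314.0], [205.0, 372.0], [269.0, 426.0], [335.0, 372.0]]
```

```bash
P="python3 -m pendant"; 
$P '[[[0,35,0.4,0,0,0,0],[0,68.5,0.4,0,0,0,0],[0,68.5,0.4,0,0,0,0],[0,68.5,0.4,0,0,0,0],[0,68.5,0.4,0,0,0,0]]]'
$P '[[[0,0,0,15,0,0,0],[0,0,0,20,0,0,0],[0,0,0,25,0,0,0],[0,0,0,28,0,0,0],[0,0,0,28,0,0,0]]]' 
python3 - <<'E'
from h import *
im,K,W=cam('wrist'); save(im,'w10.png')
cv2.imwrite('pics/w10c.png',cv2.resize(im[160:360,200:430,::-1],None,fx=2.5,fy=2.5,interpolation=cv2.INTER_CUBIC))
E
```

```text
time_s: 17.13
eef_pos: [0.4831, -0.0154, 0.3061]
eef_rot: [-0.0, 0.998, -0.07, -0.001]
wrist_force: [-1.0, -0.1, -2.3]
opening: 0.455
grasp_force: 61.4
time_s: 17.55
eef_pos: [0.4829, -0.0153, 0.2782]
eef_rot: [-0.0, 0.998, -0.07, -0.001]
wrist_force: [0.6, -0.2, -1.4]
opening: 0.453
grasp_force: 61.4
```

```bash
P="python3 -m pendant"; 
$P '[[[0,0,0,3,0,0,0],[0,0,0,6,0,0,0],[0,0,0,8,0,0,0],[0,0,0,8,0,0,0]]]'
```

```text
time_s: 17.93
eef_pos: [0.4835, -0.0155, 0.2704]
eef_rot: [0.0, 0.998, -0.071, 0.0]
wrist_force: [0.5, 0.2, -3.8]
opening: 0.46
grasp_force: 61.4
```

```bash
P="python3 -m pendant"; 
$P '[[[0,0,0,6,0,0,0],[0,0,0,12,0,0,0],[0,0,0,18,0,0,0],[0,0,0,22,0,0,0],[0,0,0,22,0,0,0]]]'
$P '[[[0,0,0,7,0,0,0],[0,0,0,14,0,0,0],[0,0,0,20,0,0,0],[0,0,0,24,0,0,0],[0,0,0,24,0,0,0]]]'
```

```text
time_s: 18.35
eef_pos: [0.4835, -0.0155, 0.2478]
eef_rot: [-0.0, 0.998, -0.071, 0.0]
wrist_force: [3.2, 0.0, -2.8]
opening: 0.46
grasp_force: 61.3
time_s: 18.77
eef_pos: [0.4836, -0.0155, 0.2239]
eef_rot: [-0.0, 0.998, -0.071, 0.0]
wrist_force: [4.2, 0.1, -4.7]
opening: 0.456
grasp_force: 61.2
```

Nearly down; small steps until contact.

```bash
P="python3 -m pendant"; 
$P '[[[0,0,0,2,0,0,0],[0,0,0,4,0,0,0],[0,0,0,6,0,0,0],[0,0,0,6,0,0,0]]]'
$P '[[[0,0,0,1,0,0,0],[0,0,0,2,0,0,0],[0,0,0,3,0,0,0],[0,0,0,3,0,0,0]]]'
```

```text
time_s: 19.1
eef_pos: [0.4836, -0.0155, 0.2186]
eef_rot: [0.0, 0.998, -0.071, 0.0]
wrist_force: [3.1, -0.5, -3.5]
opening: 0.46
grasp_force: 61.4
time_s: 19.43
eef_pos: [0.4836, -0.0155, 0.2157]
eef_rot: [0.0, 0.998, -0.071, 0.0]
wrist_force: [3.3, -0.7, -1.2]
opening: 0.455
grasp_force: 61.6
```

```bash
P="python3 -m pendant"; 
$P '[[[0,0,0,1,0,0,0],[0,0,0,2,0,0,0],[0,0,0,2,0,0,0]]]'
$P '[[[0,0,0,1,0,0,0],[0,0,0,1,0,0,0]]]'
```

```text
time_s: 19.68
eef_pos: [0.4838, -0.0155, 0.2154]
eef_rot: [0.0, 0.998, -0.07, 0.0]
wrist_force: [-3.2, 1.1, 17.7]
opening: 0.456
grasp_force: 63.3
time_s: 19.85
eef_pos: [0.4839, -0.0155, 0.2153]
eef_rot: [0.0, 0.998, -0.07, -0.0]
wrist_force: [-9.0, 2.5, 29.3]
opening: 0.455
grasp_force: 64.3
```

Seated: firm contact at TCP z = 0.2153, where expected. Release, rise, and go above the wedge handle.

```bash
P="python3 -m pendant"; 
$P '[[[0,0,0,-2,0,0,0],[0.75,0,0,-2,0,0,0],[0.75,0,0,-2,0,0,0],[0.75,0,0,-2,0,0,0],[0.75,0,0,-2,0,0,0]]]'
$P '[[[0.75,0,0,-30,0,0,0],[0.75,0,0,-70,0,0,0],[1,0,0,-110,0,0,0],[1,0,0,-115,0,0,0],[1,0,0,-115,0,0,0]]]' >/dev/null
$P '[[[1,93,46.5,0,0,0,-0.52],[1,93,46.5,0,0,0,-0.52],[1,93,46.5,0,0,0,-0.52],[1,93,46.5,0,0,0,-0.52],[1,93,46.5,0,0,0,-0.52]]]' >/dev/null
$P '[[[1,0,0,0,0,0,-0.52],[1,0,0,0,0,0,-0.52],[1,0,0,0,0,0,-0.52],[1,0,0,0,0,0,-0.52],[1,0,0,0,0,0,-0.52]]]' >/dev/null
$P '[[[1,0,0,0,0,0,-0.525],[1,0,0,0,0,0,-0.525],[1,0,0,0,0,0,-0.525],[1,0,0,0,0,0,-0.525],[1,0,0,0,0,0,-0.525]]]' >/dev/null
$P '[[[1,0,0,0,0,0,0],[1,0,0,0,0,0,0]]]'
python3 - <<'E'
from h import *
im,K,W=cam('wrist'); save(im,'w11.png')
c,a,s,n=wedge(im,K,W,z=.046); print(c,a,s); g=c-.0394*np.array([np.cos(np.radians(a)),np.sin(np.radians(a))]); go([*g,.190],a); go([.5702,-.0754,.190],81.65)
E
```

```text
time_s: 20.27
eef_pos: [0.4829, -0.0153, 0.214]
eef_rot: [-0.0, 0.998, -0.071, -0.001]
wrist_force: [-0.3, 0.8, -0.0]
opening: 0.752
grasp_force: 0.0
time_s: 22.1
eef_pos: [0.5684, -0.0742, 0.3288]
eef_rot: [-0.001, 0.759, 0.652, -0.0]
wrist_force: [-0.4, -0.7, 0.1]
opening: 0.999
grasp_force: 0.0
[ 0.48653418 -0.01257513] 171.41566 (56.65283203125, 70.18528747558594)
pos [ 0.5686 -0.0743  0.329 ] phi 81.37 | shift mm [ 48.7 -50.8 139.1] turn z -1.572 q6 -0.19
pos [ 0.5686 -0.0743  0.329 ] phi 81.37 | shift mm [ -0.9   2.  139. ] turn z -0.005 q6 -0.19
```

View pics/w11.png

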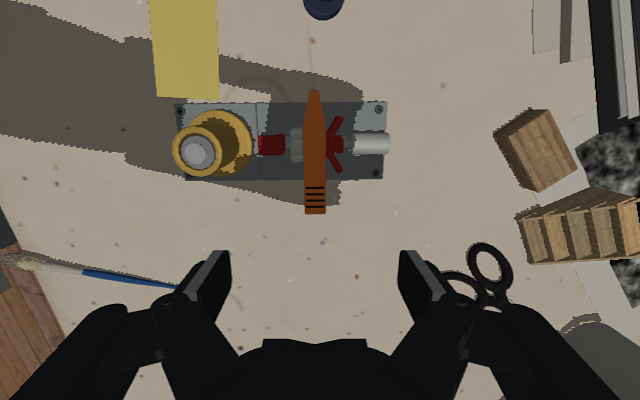

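Sleeve flange is down on the shoulder at (225,143) with the spindle through its mouth at (197,151); the wedge still holds the catch open (handle at (315,200)). Grip and pull it.

```bash
P="python3 -m pendant"; 
$P '[[[0.7,-1,1.5,30,0,0,0],[0.7,-1,1.5,70,0,0,0],[0.7,-1,1.5,110,0,0,0],[0.7,-1,1.5,139,0,0,0],[0.7,-1,1.5,139,0,0,0]]]'
$P '[[[0.7,0,0,0,0,0,0],[0,0,0,0,0,0,0],[0,0,0,0,0,0,0],[0,0,0,0,0,0,0],[0,0,0,0,0,0,0]]]'
$P '[[[0,0,0,0,0,0,0],[0,0,0,0,0,0,0],[0,0,0,0,0,0,0]]]'
```

```text
time_s: 22.57
eef_pos: [0.5666, -0.0746, 0.1838]
eef_rot: [-0.006, 0.758, 0.652, -0.003]
wrist_force: [-2.2, 0.4, -1.0]
opening: 0.701
grasp_force: 0.0
time_s: 22.98
eef_pos: [0.5709, -0.0761, 0.1933]
eef_rot: [0.001, 0.757, 0.653, 0.0]
wrist_force: [-5.5, -0.6, 8.2]
opening: 0.226
grasp_force: 57.1
time_s: 23.23
eef_pos: [0.5709, -0.0761, 0.1933]
eef_rot: [0.001, 0.757, 0.653, 0.0]
wrist_force: [-3.9, 0.2, 8.9]
opening: 0.227
grasp_force: 57.2
```

```bash
P="python3 -m pendant"; 
$P '[[[0,-15,0,-1,0,0,0],[0,-35,0,-1,0,0,0],[0,-60,0,-1,0,0,0],[0,-90,0,-1,0,0,0],[0,-125,0,-1,0,0,0]]]'
$P '[[[0,0,0,0,0,0,0],[0,0,0,5,0,0,0],[0,0,0,9,0,0,0],[0,0,0,12,0,0,0],[0,0,0,12,0,0,0]]]'
python3 -c "
from h import *
p,M,f=tool(); b=np.load('base.npy'); v=p[:2]-b[:2]; print(p,f,'TCP in base',(v[0]*np.cos(b[2])+v[1]*np.sin(b[2])),(-v[0]*np.sin(b[2])+v[1]*np.cos(b[2])))"
```

```text
time_s: 23.65
eef_pos: [0.5522, -0.1997, 0.1931]
eef_rot: [0.001, 0.757, 0.654, 0.0]
wrist_force: [0.7, -0.3, -0.5]
opening: 0.219
grasp_force: 59.0
time_s: 24.07
eef_pos: [0.553, -0.1993, 0.1834]
eef_rot: [0.001, 0.756, 0.654, -0.001]
wrist_force: [-11.7, 0.9, 28.2]
opening: 0.225
grasp_force: 63.0
[ 0.55300227 -0.19930964  0.18342133] 81.71296792564318 TCP in base 0.09256181824286161 -0.17228235906390055
```

```bash
P="python3 -m pendant"; 
$P '[[[0,0,0,-2,0,0,0],[0.6,0,0,-2,0,0,0],[0.6,0,0,-2,0,0,0],[0.6,0,0,-2,0,0,0],[0.6,0,0,-2,0,0,0]]]'
$P '[[[0.6,0,0,-40,0,0,0],[0.6,0,0,-80,0,0,0],[1,0,0,-120,0,0,0],[1,0,0,-160,0,0,0],[1,0,0,-160,0,0,0]]]' >/dev/null
$P '[[[1,90,0,0,0,0,0],[1,90,0,0,0,0,0],[1,90,0,0,0,0,0],[1,90,0,0,0,0,0],[1,90,0,0,0,0,0]]]'
python3 - <<'E'
from h import *
im,K,W=cam('wrist'); save(im,'w12.png')
p=np.load('base.npy')
for n,b,z in (('nose rest',(24,0),.03),('nose open',(38,0),.03),('flange edge +x',(32,0),.024),('ear rest',(86,0),.04)): print(n,((w2px(b2w(p,b,z),K,W)-[120,0])*2).round())
cv2.imwrite('pics/w12c.png',cv2.resize(im[:300,120:520,::-1],None,fx=2,fy=2,interpolation=cv2.INTER_CUBIC))
E
```

```text
time_s: 24.48
eef_pos: [0.5519, -0.1987, 0.1811]
eef_rot: [-0.001, 0.757, 0.654, -0.0]
wrist_force: [-0.5, 0.2, -0.1]
opening: 0.594
grasp_force: 0.0
time_s: 25.32
eef_pos: [0.5652, -0.1101, 0.3412]
eef_rot: [-0.0, 0.757, 0.654, -0.0]
wrist_force: [-0.1, -0.7, -0.6]
opening: 1.001
grasp_force: 0.0
nose rest [243. 209.]
nose open [273. 208.]
flange edge +x [263. 209.]
ear rest [376. 207.]
```

View pics/w12c.png

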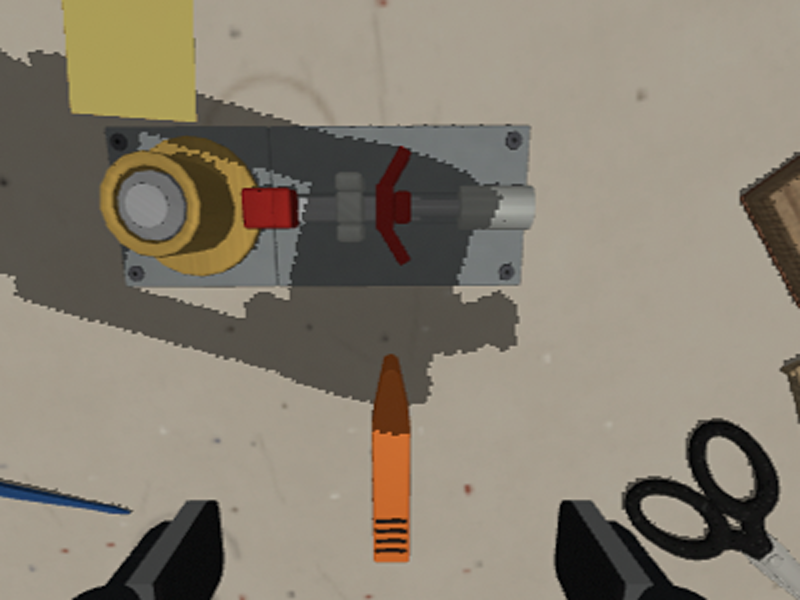

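The catch nose sits at (243,208), exactly its rest position and over the flange edge. The wedge lies flat on the bench clear of the base, and the gripper touches nothing.

```bash
python3 -c "
from bench import ctrl
print(ctrl.hand_in())"
```

```text
the job is handed in; nothing more can be done
None
```

The job is done and handed in at about 25 s: the sleeve sits on the shoulder, the catch has sprung back over its flange, and the wedge lies on the bench clear of the base; I never touched the jars or bottles, but took no final picture to check them.

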